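# Square up the corner of an instrument case

## Task

Pick up the aluminium L-shaped square by its tail and press it level over the near corner of the instrument case, one leg along each panel, until both clip-on panels are home with their soft seals squeezed flat and both legs lie flush against the panels without a gap; keep it pressed with about 12 N on each panel for one second, never more than 25 N. Then lay the square back flat in the middle of the black tool mat and let go. Touch the panels only with the square, and leave the things around alone.

Things in the scene. Friction and masses are not known exactly. Their poses are not given: they have to be found in the camera images.
- case: Grey instrument case, 140 x 110 x 60 mm high, fixed. Origin: its near corner edge, at bench height. x runs along the 140 mm end panel, y along the 110 mm side panel, both into the case; z up. The corner points towards the robot (yaw about -45 degrees, +-20). With both panels home and seals flat their outer faces are nominally the planes x = 0 (side) and y = 0 (end).
- side_panel: Smooth aluminium panel, case's x = 0 side, y 10 to 110 mm, 60 high. Pressed along +x: friction clips slide up to 4 mm at 3 N, a seal behind squeezes by an unknown 0 to 3.5 mm at 4.5 N (both stay), then 7 to 12 N more per mm. Its final plane is up to 2.5 mm in or out of nominal: find it by feel. Frame: nominal, equals the case's; it does not move.
- end_panel: The same kind of panel on the case's y = 0 side, x 10 to 140 mm, 60 mm high, pressed in along +y. Same clips, seal, spring and unknown offset (independent of the other). The legs rub on the panels, so the force felt towards one panel also holds friction from the other (up to about a third of its load). Frame: nominal, equal to the case's; it does not move.
- side_clip (a joint): How far the side panel's clips are pushed in along the case's +x: 0.004 m is fully home, 0 is 4 mm out. Starts 0 to 1.5 mm in. The seal's squeeze is not shown by it.
- end_clip (a joint): How far the end panel's clips are pushed in along the case's +y: 0.004 m is fully home, 0 is 4 mm out. Starts 0 to 1.5 mm in. The seal's squeeze is not shown by it.
- square: Loose aluminium square, 0.19 to 0.29 kg, lying flat. Two legs, 75 mm long inside, 14 thick, 25 high, along its +x and +y. Origin: inner corner, at the underside; z up. Inner (bearing) faces: planes x = 0, y = 0, so on the finished corner it is parallel to the case's frame. A tail 14 mm thick, 40 high, runs out along (-1,-1) to 62 mm from the origin.
- square_grip (a point): The place to grip the square: in the middle of the tail's thickness, 46 mm out from the inner corner along the diagonal, 24 mm above the underside. Fingers close across the tail, along the square's (1,-1) direction. Frame parallel to the square's.
- square_mid (a point): A point on the square's underside plane, 5 mm along both its x and y from the inner corner: about its middle.
- tool_mat: Black rubber tool mat, 200 x 200 x 4 mm, fixed to the bench; origin at the centre of its underside. The square lies on it at the start, with its middle near the mat's centre and its tail towards the robot.
- wool_tin: Bystander: steel tin of copper wool, 70 mm across, 43 mm high; origin under its centre.
- flux_tin: Bystander: flat brass-coloured tin, 54 mm across, 20 mm high; origin under its centre.
- brush: Bystander: small brush lying on the bench.
- marker_case: Bystander: flat grey marker case, 120 x 60 x 14 mm; origin under its centre.
Mind the look-alikes: they are no part of the job. There is more than one size of the square; the job needs the largest. Several things have the shape of the case; the one meant has the colours described above.

How it is judged:
On the way:
1. the held square pressed level over the corner, flush with both panels (within 0.03 rad), both clips home (over 3.4 of 4 mm), with 6 to 18 N on each panel, for 0.8 s (contact force between square and side_panel between 6 and 18 N and contact force between square and end_panel between 6 and 18 N and value of joint each of side_clip, end_clip above 0.0034 m and angle between the x axis of square and the x axis of case, either way round below 0.03 rad and angle between square's own z axis and vertical below 0.06 rad and x of square in the frame of case between -0.006 and 0.01 m and y of square in the frame of case between -0.006 and 0.01 m and contact force between the fingers and square above 1 N), for 0.8 s.
At the end, for the whole second after the job is handed in: Both clips stay home (over 3.4 of 4 mm); the square lies flat (within 0.05 rad) and at rest on the tool mat, its middle within 50 mm of the mat's centre, and is released (value of joint each of side_clip, end_clip above 0.0034 m and z of square_mid in the frame of tool_mat between 0.002 and 0.007 m and horizontal distance between square_mid and tool_mat below 0.05 m and angle between square's own z axis and vertical below 0.05 rad and linear speed of square below 0.02 m/s and contact force between the fingers and square below 0.1 N); the robot touches nothing.
It fails at once if a panel pressed with more than 25 N (contact force between anything else and side_panel above 25 N or contact force between anything else and end_panel above 25 N).
It fails at once if a panel touched by the robot itself (contact force between any of the arm, the fingers and side_panel above 1 N or contact force between any of the arm, the fingers and end_panel above 1 N).
It fails at once if a bystander moved by more than 20 mm (distance of any of wool_tin, flux_tin, brush, marker_case from where it was at the start of the episode above 0.02 m).
It also fails if it takes over 69 s, if anything falls off the work surface, if the arm or the gripper's body presses on something with over 40 N, if the wrist force passes 120 N, or if a joint passes its speed limit or range.

## Robot

A 6-joint arm with a two-finger parallel gripper is mounted at the origin on the work surface. World frame = base frame: x ahead of the robot, y to its left, z up, the work surface at z = 0. Lengths are in m, angles in rad, forces in N, time in s.
With the tool pointing down it reaches from about 0.3 to 0.775 m from the base axis. Payload 14.6 kg.
Tool frame: the origin (TCP) lies at the very end of the fingers, on their centre line; the grasp point (between the pads) lies 19 mm behind it (env.grip_point_offset is the distance from the TCP to the grasp point, in m); z points along the fingers, y is the line along which they close (so a half turn about z gives the same grasp; the last joint's range is limited). The gripper opens to 85 mm and grips with 20 to 120 N. Pads are 22 mm wide; open, the fingers measure 114 mm over their backs; the gripper's body (76 mm by 85 mm) begins 54 mm behind the grasp point. The pads swing forward as they close: fully open they stand 13 mm farther back than shut.
Start: joints at [-1.259, 0.3, 1.521, -0, 1.321, -0.067], TCP at [0.203, -0.511, 0.231] pointing down, gripper open.
Joint ranges: [-3.03, 3.03], [-0.79, 2.21], [0.23, 2.52], [-1.04, 4.18], [0, 3.07], [-2.55, 2.55]. Speed limits (rad/s): [2.22, 2.22, 2.57, 3.14, 3.14, 3.14].

## Interface

Orientations are given as a rotation vector (axis times angle).
In Python, from rig import env gives the robot as it stands.
- The arm moves only by the tool carry_out, never from a script. Its argument "steps" is text: rows parted by semicolons, each of 7 numbers parted by spaces: the turn, a rotation vector about the world's x, y, z in degrees, then the shift along the world's x, y, z in m, then the opening in per cent of the stroke, from 0 (shut) to 100 (fully open). In form: ax ay az tx ty tz jaw; .... A call has 1 to 5 rows; each row shifts and turns the commanded pose from where the row before left it; what a row does not reach is not made up. A row lasts 1/8 s, in which the tool goes at most 62.5 mm and 10.7 degrees, less where a joint would pass 70% of its speed; a pose out of reach is approached as far as the arm can. A call with a gripper value outside its range is refused whole. The fingers move at their own pace and stop on an object; the grip force is fixed at half the most. Time passes only in rows, so rows that do not move let the fingers close. It gives the time, the measured TCP pose, the force, the opening and the grip force at its end, in the units of the state.
- env.read_state(): the state, without advancing time (a new reading comes with each control period).
- env.capture(name): name is "scene" or "top"; returns the picture (480x640x3 uint8, red, green, blue); there is no depth.
- env.calibration(name): a dict with "fx", "fy", "cx", "cy" (pixels), "rvec" (rotation vector, rad) and "tvec" (3), from world to camera coordinates, as OpenCV has them. Camera axes: x right, y down, z forward; pixel columns grow to the right and rows downward; lengths in m; the calibration is good to about 2 mm. A picture is of the moment at which its call begins. calibration takes no time and is no camera call.
- env.sign_off(): hands the job in; it is judged then, once.
The state is a dict: "t": time; "joints": joint angles; "joint_vel": joint speeds; "effort": joint torques, N m; "tcp_pos": TCP position; "tcp_rot": TCP orientation; "contact_force": force on the tool from outside, world axes, zero at the start; "wrist_torque": the same for the moment, N m; "finger_gap": finger opening in m; "gripper_force": force on a finger pad.
Only numpy, scipy, OpenCV 4.12 (cv2) and the standard library are available. Lean on these libraries where they do the work, as an engineer would, in place of code of your own. Each camera call takes 0.05 s, during which the arm holds its last target. There are 200 camera calls.

## Working session

There is one attempt and no reset: what is moved stays moved. The work goes in short steps, Python scripts to look and compute and a tool call to move; the robot and the scene stay as the last step left them, time stands still between calls to the robot, and variables do not carry over. Pictures are saved under pics/ and viewed, at most 10 in all, crops included, and the job is handed in when it is done.

Besides the shell and the picture viewer there is one more tool, called after "Request:" as a command line: name --argument value ..., lists and objects as JSON in quotes. carry_out: Moves the arm, as the interface text tells. Its arguments: {"type":"object","properties":{"steps":{"type":"string"}},"required":["steps"]}

```bash
mkdir -p pics; ls
python3 - <<'E'
from rig import env
import cv2
for n in("scene","top"):
    im=env.capture(n); cv2.imwrite(f"pics/{n}0.png",im[:,:,::-1]); print(n,env.calibration(n))
print(env.read_state(),env.grip_point_offset)
E
```

```text
pics
scene {'fx': 482.59751971886453, 'fy': 482.59751971886453, 'cx': 314.4775188357109, 'cy': 237.67168540677923, 'rvec': array([ 1.5253043 ,  1.93029406, -0.86510415]), 'tvec': array([ 0.0363669 , -0.27105187,  1.43481926])}
top {'fx': 591.2848926224667, 'fy': 591.2848926224667, 'cx': 319.0495010894382, 'cy': 242.54242173808154, 'rvec': array([ 2.13917863, -2.12019197,  0.21935502]), 'tvec': array([0.04826815, 0.47484774, 1.45225091])}
{'t': 0.1, 'joints': array([-1.25858279e+00,  3.00424499e-01,  1.52154473e+00,  1.43660196e-06,
        1.32073303e+00, -6.65840742e-02]), 'joint_vel': array([-0.00145693, -0.0001881 , -0.00134857, -0.00166204, -0.00040008,
        0.00322895]), 'effort': array([ 1.51799977e-03, -5.44378352e+01, -3.62366581e+01,  2.42283318e-05,
        3.04603949e-03,  4.80751805e-05]), 'tcp_pos': array([ 0.20332769, -0.51079129,  0.23076227]), 'tcp_rot': array([-3.08433181e+00, -5.91254974e-01,  2.11279628e-04]), 'contact_force': array([-0.20002408,  0.09979587, -0.68115796]), 'wrist_torque': array([ 0.00949428, -0.01923354,  0.03408147]), 'gripper_force': 0.0, 'finger_gap': 0.0855886752939331} 0.0187
```

View pics/scene0.png

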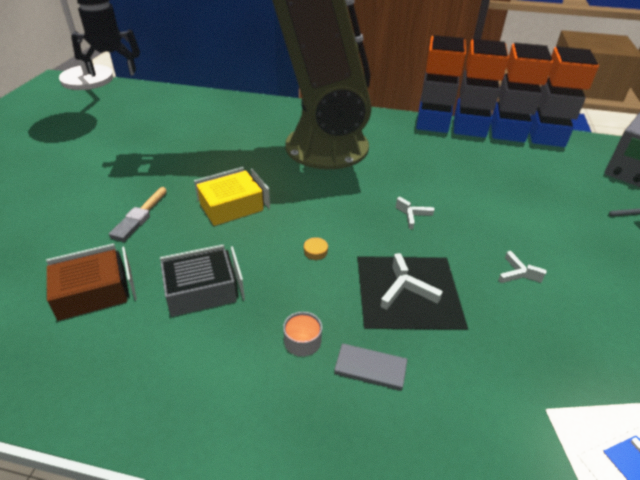

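View pics/top0.png

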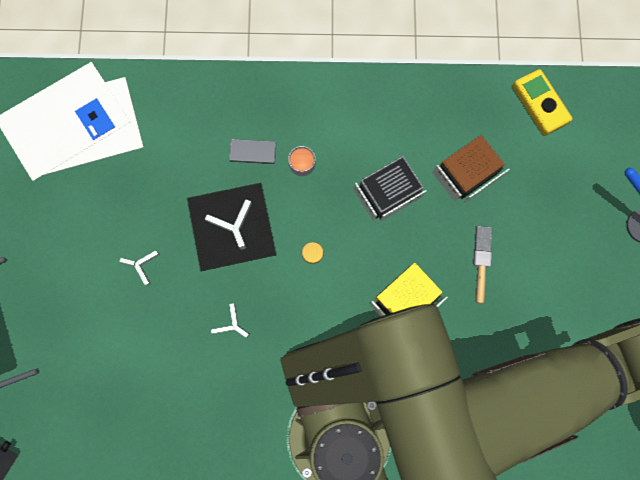

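The scene picture shows the arm, three case-shaped things, three squares and the bystanders.
- **Cases:** in the top view they are brown (470,165), grey with a dark grille (391,187) and yellow (410,290). The grey one fits the description.
- **Squares:** they are at (235,222) on the mat, (139,264) and (233,322). The one on the mat is the largest and fits.

I'll confirm both in an enlarged crop.

```bash
cat > h.py <<'E'
import numpy as np, cv2
from rig import env
def ray(n,uv,z):
    c=env.calibration(n); R=cv2.Rodrigues(c['rvec'])[0]; o=-R.T@c['tvec'].ravel()
    uv=np.atleast_2d(uv).astype(float)
    d=np.c_[(uv[:,0]-c['cx'])/c['fx'],(uv[:,1]-c['cy'])/c['fy'],np.ones(len(uv))]@R
    return o+d*((z-o[2])/d[:,2])[:,None]
def px(n,P):
    c=env.calibration(n); K=np.array([[c['fx'],0,c['cx']],[0,c['fy'],c['cy']],[0,0,1]])
    return cv2.projectPoints(np.atleast_2d(np.float64(P)),c['rvec'],c['tvec'],K,None)[0][:,0]
E
python3 - <<'E'
from h import *
im=cv2.imread("pics/top0.png")
a=cv2.resize(im[175:275,180:280],(400,400),interpolation=cv2.INTER_CUBIC)
b=cv2.resize(im[145:225,345:425],(400,400),interpolation=cv2.INTER_CUBIC)
cv2.imwrite("pics/crop1.png",np.hstack([a,b]))
# square: bright on mat
g=im.min(2); m=np.zeros_like(g); m[185:270,188:275]=(g[185:270,188:275]>120)*255
c=max(cv2.findContours(m,0,2)[0],key=cv2.contourArea); print(cv2.contourArea(c))
print(cv2.approxPolyDP(c,3,True)[:,0].tolist())
h=im.max(2); k=np.zeros_like(g); k[175:280,180:285]=((h<60)[175:280,180:285])*255
k|=m; k=cv2.morphologyEx(k,cv2.MORPH_CLOSE,np.ones((5,5)))
c=max(cv2.findContours(k,0,2)[0],key=cv2.contourArea); r=cv2.minAreaRect(c); print(r, ray("top",r[0],.004))
E
```

```text
415.0
[[248, 200], [233, 225], [209, 215], [205, 219], [230, 229], [238, 245], [243, 246], [238, 227]]
((230.75254821777344, 226.63739013671875), (74.22117614746094, 76.58491516113281), 78.31063079833984) [[0.52194018 0.28244565 0.004     ]]
```

View pics/crop1.png

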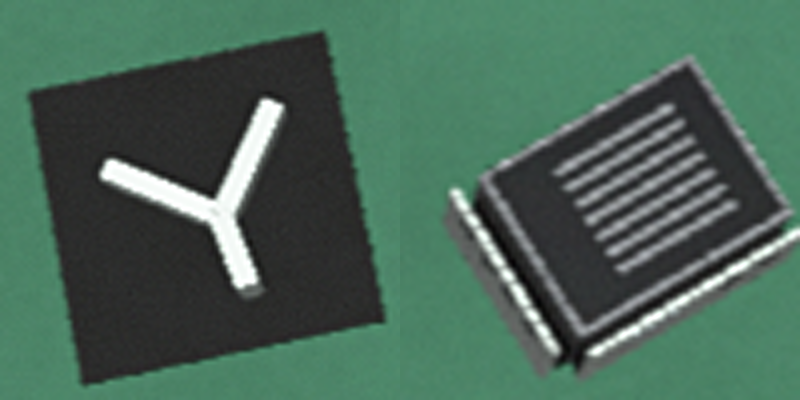

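The crop confirms both. The largest white square lies on the mat, with its tail end at crop (250,290). The grey case has two pale panels standing off its near corner, at crop (583,332). Next I measure poses by line fits.

```bash
cat > m.py <<'E'
from h import *
def fit(P):
    vx,vy,x,y=cv2.fitLine(np.float32(P[:,:2]*1000),cv2.DIST_HUBER,0,.01,.01).ravel(); return np.array([x,y])/1000,np.array([vx,vy])
def blob(im,x0,y0,x1,y1,th): # weights by 4x upsample
    a=cv2.resize(im[y0:y1,x0:x1],None,fx=4,fy=4,interpolation=cv2.INTER_CUBIC).min(2)
    v,u=np.nonzero(a>th); return np.c_[(u+.5)/4-.5+x0,(v+.5)/4-.5+y0]
def inter(p,d,q,e):
    s=np.linalg.solve(np.c_[d,-e],q-p); return p+s[0]*d
if __name__=="__main__":
    im=cv2.imread("pics/top0.png")
    P=blob(im,190,187,272,268,130); W=ray("top",P,.029)
    c0=ray("top",[235,225],.029)[0,:2]; D=W[:,:2]-c0
    tips=ray("top",[[248,200],[206,216],[240,245]],.029)[:,:2]-c0; tips/=np.linalg.norm(tips,axis=1)[:,None]
    k=(D@tips.T).argmax(1); r=np.linalg.norm(D,axis=1); L=[]
    for i in range(3):
        Wi=ray("top",P[(k==i)&(r>.02)],.044 if i==2 else .029); p,d=fit(Wi); d*=np.sign(d@tips[i]); L.append((p,d)); print("leg",i,p,np.degrees(np.arctan2(d[1],d[0])), ((Wi[:,:2]-p)@d).max())
    print("legs' centre-line crossing",inter(*L[0],*L[1]))
    print("grip/tail line: crossing", inter(*L[0],*L[2]))
    # panels
    for nm,box,th in (("side",(350,176,381,222),165),("end",(379,185,432,222),165)):
        a=blob(im,*box,th)
        n=np.float32(a)
        # keep the panel: lower-left of the case's rim
        A,B=(np.array([361.4,181]),np.array([381.6,211.4])) if nm=="side" else (np.array([381.6,211.4]),np.array([423,187.4]))
        t=(B-A)/np.linalg.norm(B-A); off=(a-A)@np.array([-t[1],t[0]]); al=(a-A)@t
        s=(off>2)&(off<9); print(nm,s.sum(),off[s].min(),off[s].max(),al[s].min(),al[s].max())
        W=ray("top",a[s],.06); p,d=fit(W); d*=np.sign(d[0]); e=(W[:,:2]-p)@np.array([-d[1],d[0]])
        print(nm,p,np.degrees(np.arctan2(d[1],d[0])),"half-width",np.percentile(np.abs(e),95),"span",((W[:,:2]-p)@d).min(),((W[:,:2]-p)@d).max())
    print("rim corners",ray("top",[[381.6,211.4],[423,187.4],[402.6,157],[361.4,181]],.06)[:,:2])
E
python3 m.py
```

```text
leg 0 [0.56257933 0.24727032] -21.474632 0.02766277622494875
leg 1 [0.53092074 0.3163359 ] 66.36689 0.03136908678989682
leg 2 [0.48078886 0.25547835] -154.25438 0.020156040869141034
legs' centre-line crossing [0.509787   0.26803878]
grip/tail line: crossing [0.5081609 0.2686785]
side 1001 4.944887313449226 7.735350636577529 -2.1193548390828334 36.086841568402406
side [ 0.58647954 -0.06424023] 31.400095 half-width 0.002226876331329029 span -0.04944151637110677 0.04925414146767338
end 1259 2.818287591728956 5.131596726081052 -1.1977173715934302 48.63246597365776
end [ 0.57616657 -0.16219   ] -58.573574 half-width 0.002088573099584092 span -0.06388241360529298 0.06589579278392015
rim corners [[ 0.55349155 -0.10525155]
 [ 0.61787292 -0.21216953]
 [ 0.69863621 -0.16141531]
 [ 0.63291354 -0.05446891]]
```

Request:
carry_out --steps "0 0 0 0.0182 0.051 0 100;0 0 0 0.0182 0.051 0 100;0 0 0 0.0182 0.051 0 100;0 0 0 0.0182 0.051 0 100;0 0 0 0.0182 0.051 0 100"

```text
t: 0.72
tcp_pos: [0.2945, -0.2543, 0.2311]
tcp_rot: [-3.085, -0.591, -0.0]
contact_force: [0.7, 0.7, 0.4]
finger_gap: 0.0856
gripper_force: 0.0
```

Request:
carry_out --steps "0 0 0 0.0182 0.051 0 100;0 0 0 0.0182 0.051 0 100;0 0 0 0.0182 0.051 0 100;0 0 0 0.0182 0.051 0 100;0 0 0 0.0182 0.051 0 100"

```text
t: 1.35
tcp_pos: [0.3856, 0.0008, 0.2313]
tcp_rot: [3.085, 0.591, 0.0]
contact_force: [0.7, -1.5, 0.4]
finger_gap: 0.0852
gripper_force: 0.0
```

Request:
carry_out --steps "0 0 0.9 0.0182 0.051 -0.02 100;0 0 0 0.0182 0.051 -0.03 100;0 0 0 0.0182 0.051 -0.04 100;0 0 0 0.0182 0.051 -0.02 100;0 0 0 0.0182 0.051 0 100"

```text
t: 1.98
tcp_pos: [0.4746, 0.2518, 0.1221]
tcp_rot: [3.08, 0.616, -0.005]
contact_force: [1.1, 0.2, 0.4]
finger_gap: 0.0856
gripper_force: 0.0
```

Request:
carry_out --steps "0 0 0 0 0 -0.04 100;0 0 0 0 0 -0.04 100;0 0 0 0 0 -0.025 100;0 0 0 0 0 -0.006 100;0 0 0 0 0 0 100"

```text
t: 2.6
tcp_pos: [0.4753, 0.2504, 0.0135]
tcp_rot: [-3.081, -0.616, -0.0]
contact_force: [0.6, 0.2, 0.7]
finger_gap: 0.0857
gripper_force: 0.0
```

Run:
```python
from h import *
im=env.capture("scene")[:,:,::-1]
cv2.imwrite("pics/s1.png",cv2.resize(im[215:335,340:480],(700,600),interpolation=cv2.INTER_CUBIC)); print(env.read_state()['contact_force'],env.read_state()['tcp_pos'])
```

```text
[ 1.21097971 -0.14018066 -0.20052864] [0.47551884 0.25051778 0.01404651]
```

View pics/s1.png

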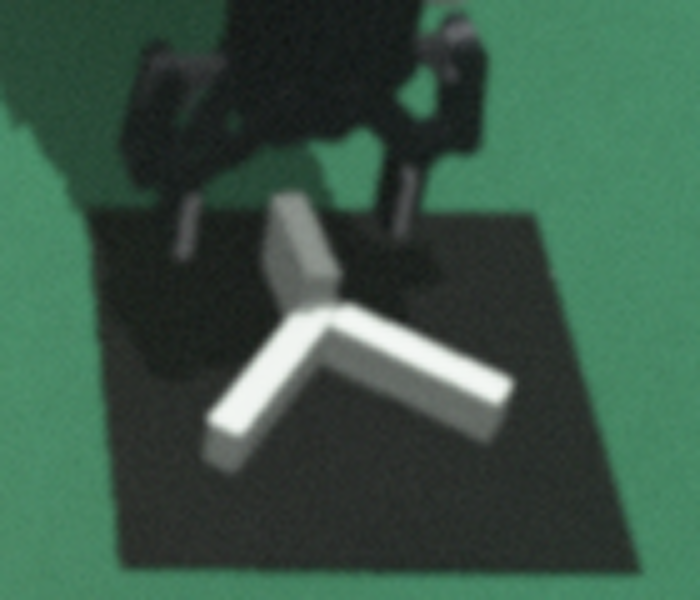

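The open fingers straddle the tail: pads at crop (187,240) and (403,220), tail at (300,240). The TCP is about 4 mm short, so I correct that and close.

Request:
carry_out --steps "0 0 0 0.001 0.0035 -0.004 100;0 0 0 0 0 0 100;0 0 0 0 0 0 0;0 0 0 0 0 0 0;0 0 0 0 0 0 0"

```text
t: 3.28
tcp_pos: [0.4761, 0.2538, 0.0092]
tcp_rot: [-3.081, -0.616, -0.0]
contact_force: [-0.5, 0.3, -0.3]
finger_gap: 0.0327
gripper_force: 0.0
```

Request:
carry_out --steps "0 0 0 0 0 0 0;0 0 0 0 0 0 0;0 0 0 0 0 0 0;0 0 0 0 0 0 0"

```text
t: 3.78
tcp_pos: [0.4762, 0.2538, 0.0093]
tcp_rot: [3.081, 0.616, 0.0]
contact_force: [-0.1, -1.5, 3.8]
finger_gap: 0.0131
gripper_force: 58.9
```

Request:
carry_out --steps "0 0 0 0 0 0.02 0;0 0 0 0 0 0.04 0;0 0 0 0 0 0.04 0;0 0 0 0 0 0.04 0;0 0 0 0 -0.01 0.01 0"

```text
t: 4.4
tcp_pos: [0.4765, 0.2441, 0.1608]
tcp_rot: [-3.08, -0.617, -0.004]
contact_force: [0.1, -1.1, -3.0]
finger_gap: 0.013
gripper_force: 58.6
```

Request:
carry_out --steps "0 0 -5 -0.002 -0.04 0 0;0 0 -5 -0.002 -0.04 0 0;0 0 -5 -0.002 -0.04 0 0;0 0 -5 -0.002 -0.04 0 0;0 0 -5 -0.002 -0.04 0 0"

```text
t: 5.03
tcp_pos: [0.465, 0.0422, 0.1575]
tcp_rot: [3.141, -0.07, -0.004]
contact_force: [0.3, -0.4, -3.2]
finger_gap: 0.013
gripper_force: 58.7
```

Request:
carry_out --steps "0 0 -5 -0.002 -0.04 0 0;0 0 -5 -0.002 -0.04 0 0;0 0 -1.2 0.002 -0.04 0 0;0 0 0 0 -0.005 0 0;0 0 0 0 0 0 0"

```text
t: 5.65
tcp_pos: [0.4634, -0.0812, 0.158]
tcp_rot: [-3.119, 0.373, 0.003]
contact_force: [-0.4, -0.4, -2.4]
finger_gap: 0.0134
gripper_force: 59.0
```

Run:
```python
from h import *
im=np.ascontiguousarray(env.capture("top")[:,:,::-1]); cv2.imwrite("pics/top1.png",im)
s=env.read_state(); print({k:np.round(s[k],4) for k in('t','tcp_pos','tcp_rot','contact_force','wrist_torque','finger_gap')})
cv2.imwrite("pics/top1c.png",cv2.resize(im[140:300,330:490],(600,600),interpolation=cv2.INTER_CUBIC))
```

```text
{'t': np.float64(5.7), 'tcp_pos': array([ 0.4636, -0.0807,  0.1583]), 'tcp_rot': array([-3.1192e+00,  3.7150e-01,  2.5000e-03]), 'contact_force': array([-0.8292,  1.1096, -3.3139]), 'wrist_torque': array([0.0191, 0.1286, 0.0091]), 'finger_gap': np.float64(0.013)}
```

View pics/top1c.png

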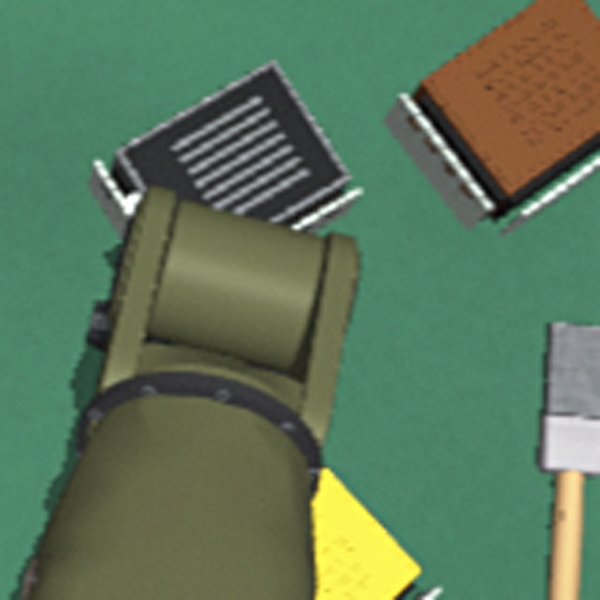

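The top view is blocked by the wrist, and the case is undisturbed. I descend and check in the scene view.

Request:
carry_out --steps "0 0 0 0 0 -0.03 0;0 0 0 0 0 -0.04 0;0 0 0 0 0 -0.04 0;0 0 0 0 0 -0.022 0;0 0 0 0.001 0 -0.004 0"

```text
t: 6.32
tcp_pos: [0.4642, -0.0801, 0.0218]
tcp_rot: [-3.119, 0.37, 0.005]
contact_force: [-0.7, -0.2, -2.9]
finger_gap: 0.0132
gripper_force: 58.9
```

Run:
```python
from h import *
im=np.ascontiguousarray(env.capture("scene")[:,:,::-1]); cv2.imwrite("pics/s2.png",im)
s=env.read_state(); print({k:np.round(s[k],4) for k in('t','tcp_pos','tcp_rot','contact_force','wrist_torque','finger_gap')})
cv2.imwrite("pics/s2c.png",cv2.resize(im[200:330,130:290],(738,600),interpolation=cv2.INTER_CUBIC))
```

```text
{'t': np.float64(6.375), 'tcp_pos': array([ 0.4649, -0.0804,  0.0225]), 'tcp_rot': array([-3.1195e+00,  3.7010e-01,  2.3000e-03]), 'contact_force': array([-0.346 ,  0.1795, -2.6071]), 'wrist_torque': array([ 0.    ,  0.1496, -0.026 ]), 'finger_gap': np.float64(0.0128)}
```

View pics/s2c.png

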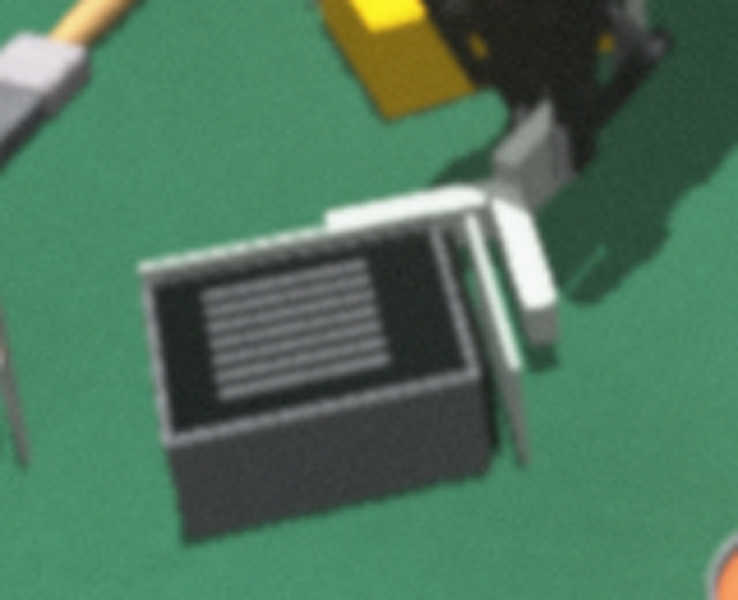

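The square sits in front of the corner with its legs parallel to the panels (legs at crop (410,210) and (525,260)). Now I approach in short steps by feel.

Request:
carry_out --steps "0 0 0 0.0041 -0.001 0 0;0 0 0 0.0041 -0.001 0 0;0 0 0 0.0041 -0.001 0 0;0 0 0 0 0 0 0"

```text
t: 6.88
tcp_pos: [0.4777, -0.0843, 0.0234]
tcp_rot: [3.119, -0.372, 0.001]
contact_force: [-0.5, 0.1, -3.0]
finger_gap: 0.013
gripper_force: 58.9
```

Request:
carry_out --steps "0 0 0 0.0014 -0.0003 0 0;0 0 0 0.0014 -0.0003 0 0;0 0 0 0.0014 -0.0003 0 0;0 0 0 0 0 0 0"

```text
t: 7.38
tcp_pos: [0.4815, -0.085, 0.0231]
tcp_rot: [-3.119, 0.372, 0.0]
contact_force: [0.1, 1.2, -1.7]
finger_gap: 0.013
gripper_force: 59.0
```

Request:
carry_out --steps "0 0 0 0.0014 -0.0003 0 0;0 0 0 0 0 0 0"

```text
t: 7.62
tcp_pos: [0.4828, -0.0852, 0.023]
tcp_rot: [-3.119, 0.372, 0.001]
contact_force: [-2.7, 2.4, -2.5]
finger_gap: 0.013
gripper_force: 59.0
```

Request:
carry_out --steps "0 0 0 0.0014 -0.0003 0 0;0 0 0 0 0 0 0"

```text
t: 7.88
tcp_pos: [0.4844, -0.0856, 0.0231]
tcp_rot: [-3.119, 0.372, 0.0]
contact_force: [-1.7, 2.2, -3.5]
finger_gap: 0.0135
gripper_force: 59.0
```

Request:
carry_out --steps "0 0 0 0.0014 -0.0003 0 0;0 0 0 0 0 0 0"

```text
t: 8.12
tcp_pos: [0.4859, -0.086, 0.0232]
tcp_rot: [-3.119, 0.372, -0.0]
contact_force: [-1.7, 2.7, -1.7]
finger_gap: 0.0132
gripper_force: 59.0
```

Request:
carry_out --steps "0 0 0 0.0014 -0.0003 0 0;0 0 0 0 0 0 0"

```text
t: 8.38
tcp_pos: [0.4872, -0.0862, 0.0231]
tcp_rot: [-3.119, 0.372, 0.0]
contact_force: [-2.5, 3.3, -2.7]
finger_gap: 0.0131
gripper_force: 59.0
```

Request:
carry_out --steps "0 0 0 0.0014 -0.0003 0 0;0 0 0 0 0 0 0"

```text
t: 8.62
tcp_pos: [0.4881, -0.0862, 0.0229]
tcp_rot: [-3.119, 0.371, 0.002]
contact_force: [-5.4, 5.3, -1.4]
finger_gap: 0.0135
gripper_force: 59.1
```

```bash
cat > st.py <<'E'
from h import *
a=np.radians(-58.58); x=np.array([np.cos(a),np.sin(a)]); y=np.array([-x[1],x[0]]); O=np.array([.537,-.0983])
L=[]
s=env.read_state()
p=s['tcp_pos'][:2]+.0463*(x+y)/2**.5-O; f=-(s['contact_force'][:2]-[-.4,.0])
r=s['tcp_rot']; R=cv2.Rodrigues(r)[0]
print("t %.2f S mm %.2f %.2f  push %.1f %.1f torque"%(s['t'],p@x*1e3,p@y*1e3,f@x,f@y),s['wrist_torque'].round(3),"tilt",R[:2,2].round(4),"yaw",np.degrees(np.arctan2(R[1,1],R[0,1])).round(2)+45)
E
python3 st.py
```

```text
t 8.62 S mm -3.04 -2.67  push 7.2 1.5 torque [0.878 1.018 0.338] tilt [-0.0013  0.0006] yaw -58.58
```

Request:
carry_out --steps "0 0 0 0.0008 0.0005 0 0;0 0 0 0 0 0 0"

```text
t: 8.88
tcp_pos: [0.4887, -0.0858, 0.0228]
tcp_rot: [-3.119, 0.372, 0.003]
contact_force: [-6.2, 5.2, -2.2]
finger_gap: 0.0129
gripper_force: 59.1
```

```bash
python3 st.py
```

```text
t 8.88 S mm -3.14 -1.92  push 7.4 2.2 torque [0.803 1.138 0.236] tilt [-0.0018  0.0006] yaw -58.59
```

Request:
carry_out --steps "0 0 0 0.0008 0.0005 0 0;0 0 0 0 0 0 0"

```text
t: 9.12
tcp_pos: [0.4894, -0.0853, 0.0228]
tcp_rot: [-3.119, 0.372, 0.003]
contact_force: [-8.1, 4.0, -1.8]
finger_gap: 0.0133
gripper_force: 59.2
```

```bash
python3 st.py
```

```text
t 9.12 S mm -3.16 -1.16  push 7.4 4.5 torque [0.592 1.355 0.212] tilt [-0.0022  0.0005] yaw -58.599999999999994
```

Request:
carry_out --steps "0 0 0 0.0008 0.0005 0 0;0 0 0 0 0 0 0"

```text
t: 9.38
tcp_pos: [0.4901, -0.0848, 0.0228]
tcp_rot: [-3.119, 0.372, 0.004]
contact_force: [-7.6, 3.4, -0.7]
finger_gap: 0.0136
gripper_force: 59.2
```

```bash
python3 st.py
```

```text
t 9.38 S mm -3.20 -0.25  push 6.7 4.4 torque [0.572 1.397 0.248] tilt [-0.0023  0.0005] yaw -58.59
```

Request:
carry_out --steps "0 0 0 0.0008 0.0005 0 0;0 0 0 0 0 0 0"

```text
t: 9.62
tcp_pos: [0.4909, -0.0843, 0.0228]
tcp_rot: [-3.119, 0.372, 0.004]
contact_force: [-8.5, 4.1, -1.3]
finger_gap: 0.0134
gripper_force: 59.2
```

```bash
python3 st.py
```

```text
t 9.62 S mm -3.19 0.69  push 7.7 4.8 torque [0.504 1.389 0.19 ] tilt [-0.0023  0.0005] yaw -58.599999999999994
```

Request:
carry_out --steps "0 0 0 0.0008 0.0005 0 0;0 0 0 0 0 0 0"

```text
t: 9.88
tcp_pos: [0.4916, -0.0839, 0.0227]
tcp_rot: [-3.119, 0.372, 0.004]
contact_force: [-9.9, 3.6, -1.0]
finger_gap: 0.0134
gripper_force: 59.2
```

```bash
python3 st.py
```

```text
t 9.88 S mm -3.21 1.50  push 8.0 6.2 torque [0.442 1.473 0.207] tilt [-0.0026  0.0005] yaw -58.599999999999994
```

Request:
carry_out --steps "0 0 0 0.0008 0.0005 0 0;0 0 0 0 0 0 0"

```text
t: 10.12
tcp_pos: [0.492, -0.0836, 0.0227]
tcp_rot: [3.119, -0.372, -0.005]
contact_force: [-12.5, 1.1, 0.2]
finger_gap: 0.0133
gripper_force: 59.5
```

```bash
python3 st.py
```

```text
t 10.12 S mm -3.27 2.03  push 7.3 9.7 torque [0.157 1.913 0.103] tilt [-0.0035  0.0003] yaw -58.599999999999994
```

Request:
carry_out --steps "0 0 0 0.0006 0.0004 0 0;0 0 0 0 0 0 0"

```text
t: 10.38
tcp_pos: [0.4923, -0.0833, 0.0227]
tcp_rot: [3.119, -0.372, -0.007]
contact_force: [-15.1, -0.5, 3.6]
finger_gap: 0.0135
gripper_force: 59.7
```

```bash
python3 st.py
```

```text
t 10.38 S mm -3.31 2.43  push 7.2 12.8 torque [-0.212  2.417  0.011] tilt [-0.0042  0.0002] yaw -58.61
```

Request:
carry_out --steps "0 0 0 0.0003 -0.0004 0 0;0 0 0 0 0 0 0"

```text
t: 10.62
tcp_pos: [0.4923, -0.0834, 0.0225]
tcp_rot: [-3.119, 0.372, 0.008]
contact_force: [-17.4, 0.8, 2.4]
finger_gap: 0.0132
gripper_force: 59.9
```

```bash
python3 st.py
```

```text
t 10.62 S mm -3.22 2.37  push 9.5 14.1 torque [0.247 2.526 0.053] tilt [-0.0049  0.0007] yaw -58.61
```

Request:
carry_out --steps "0 0 0 0.0003 -0.0004 0 0;0 0 0 0 0 0 0"

```text
t: 10.88
tcp_pos: [0.4924, -0.0836, 0.0224]
tcp_rot: [-3.119, 0.372, 0.009]
contact_force: [-19.1, 3.8, 3.2]
finger_gap: 0.0132
gripper_force: 60.0
```

```bash
python3 st.py
```

```text
t 10.88 S mm -3.06 2.35  push 13.0 13.9 torque [0.594 2.635 0.077] tilt [-0.0055  0.0011] yaw -58.599999999999994
```

Request:
carry_out --steps "0 0 0 0.0002 -0.0002 0 0;0 0 0 0 0 0 0;0 0 0 0 0 0 0;0 0 0 0 0 0 0;0 0 0 0 0 0 0"

```text
t: 11.5
tcp_pos: [0.4925, -0.0837, 0.0224]
tcp_rot: [-3.119, 0.372, 0.009]
contact_force: [-19.6, 4.3, 3.7]
finger_gap: 0.0136
gripper_force: 60.0
```

```bash
python3 st.py
```

```text
t 11.50 S mm -2.97 2.36  push 13.6 14.1 torque [0.691 2.75  0.1  ] tilt [-0.0059  0.0013] yaw -58.599999999999994
```

Request:
carry_out --steps "0 0 0 0 0 0 0;0 0 0 0 0 0 0;0 0 0 0 0 0 0;0 0 0 0 0 0 0;0 0 0 0 0 0 0"

```text
t: 12.12
tcp_pos: [0.4925, -0.0837, 0.0224]
tcp_rot: [-3.119, 0.372, 0.009]
contact_force: [-19.1, 4.7, 3.1]
finger_gap: 0.0131
gripper_force: 60.0
```

```bash
python3 st.py
python3 - <<'E'
from h import *
im=env.capture("scene")[:,:,::-1]
cv2.imwrite("pics/s3c.png",cv2.resize(im[200:330,130:290],(738,600),interpolation=cv2.INTER_CUBIC))
E
```

```text
t 12.12 S mm -2.97 2.37  push 13.8 13.5 torque [0.741 2.81  0.149] tilt [-0.0058  0.0013] yaw -58.599999999999994
```

View pics/s3c.png

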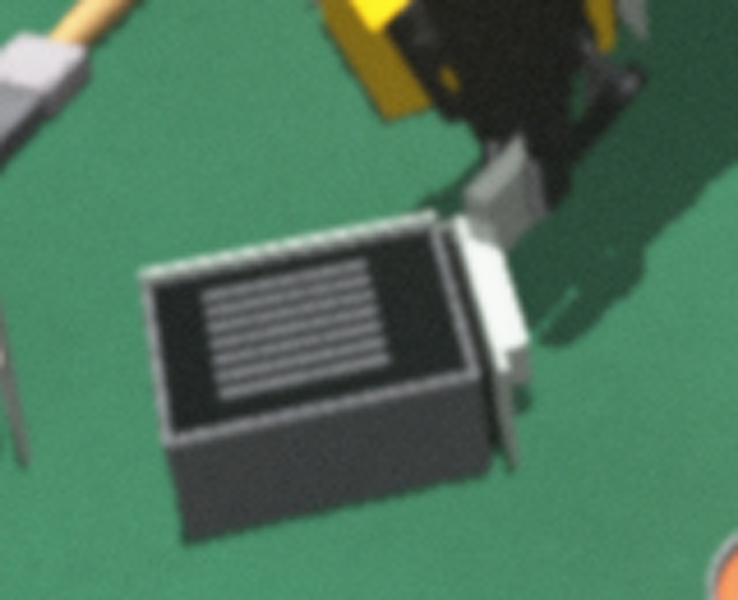

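The square sits over the corner with both legs on the panels (leg on the side panel at crop (490,290)). For margin I add a touch more on the side panel and hold another second.

Request:
carry_out --steps "0 0 0 0.0001 -0.0002 0 0;0 0 0 0 0 0 0;0 0 0 0 0 0 0;0 0 0 0 0 0 0;0 0 0 0 0 0 0"

```text
t: 12.8
tcp_pos: [0.4925, -0.0838, 0.0223]
tcp_rot: [-3.119, 0.372, 0.01]
contact_force: [-19.2, 5.9, 2.5]
finger_gap: 0.0132
gripper_force: 60.0
```

Request:
carry_out --steps "0 0 0 0 0 0 0;0 0 0 0 0 0 0;0 0 0 0 0 0 0;0 0 0 0 0 0 0"

```text
t: 13.3
tcp_pos: [0.4925, -0.0838, 0.0224]
tcp_rot: [-3.119, 0.372, 0.01]
contact_force: [-19.0, 5.9, 3.6]
finger_gap: 0.0134
gripper_force: 60.0
```

```bash
python3 st.py
```

```text
t 13.30 S mm -2.88 2.34  push 14.8 12.8 torque [0.89  2.797 0.159] tilt [-0.0061  0.0015] yaw -58.599999999999994
```

Request:
carry_out --steps "0 0 0 -0.004 0.001 0 0;0 0 0 -0.008 0.002 0 0;0 0 0 -0.008 0.002 0 0;0 0 0 -0.008 0.002 0 0;0 0 0 0 0 0.02 0"

```text
t: 13.92
tcp_pos: [0.4655, -0.0771, 0.0425]
tcp_rot: [-3.119, 0.372, 0.004]
contact_force: [1.0, -0.3, -2.0]
finger_gap: 0.0131
gripper_force: 58.9
```

Request:
carry_out --steps "0 0 0 0 0 0.04 0;0 0 0 0 0 0.04 0;0 0 0 0 0 0.035 0;0 0 5 0 0.03 0 0;0 0 5 0 0.04 0 0"

```text
t: 14.55
tcp_pos: [0.4667, -0.007, 0.1586]
tcp_rot: [3.14, -0.097, 0.002]
contact_force: [-0.1, 0.7, -2.4]
finger_gap: 0.0131
gripper_force: 59.0
```

Request:
carry_out --steps "0 0 5 0.001 0.045 0 0;0 0 5 0.001 0.045 0 0;0 0 5 0.001 0.045 0 0;0 0 5 0.001 0.045 0 0;0 0 5 0.001 0.04 0 0"

```text
t: 15.18
tcp_pos: [0.4714, 0.2142, 0.1582]
tcp_rot: [-3.086, -0.588, -0.001]
contact_force: [0.2, 0.0, -2.6]
finger_gap: 0.0131
gripper_force: 59.1
```

Request:
carry_out --steps "0 0 1.2 0.001 0.03 0 0;0 0 0 0.001 0.01 0 0;0 0 0 0 0 0 0;0 0 0 0 0 0 0"

```text
t: 15.68
tcp_pos: [0.4739, 0.2517, 0.1581]
tcp_rot: [3.081, 0.614, -0.0]
contact_force: [-0.4, 0.1, -2.8]
finger_gap: 0.0134
gripper_force: 59.0
```

```bash
python3 st.py
```

```text
t 15.68 S mm -298.82 161.37  push 0.1 -0.0 torque [-0.058  0.14   0.056] tilt [-0.0001 -0.0001] yaw -22.459999999999994
```

Request:
carry_out --steps "0 0 0 -0.001 0.01 -0.03 0;0 0 0 0 0 -0.04 0;0 0 0 0 0 -0.04 0;0 0 0 0 0 -0.025 0;0 0 0 0 0 -0.008 0"

```text
t: 16.3
tcp_pos: [0.4725, 0.2616, 0.014]
tcp_rot: [3.08, 0.614, -0.003]
contact_force: [0.6, -0.5, -3.0]
finger_gap: 0.0131
gripper_force: 58.9
```

Request:
carry_out --steps "0 0 0 0 0 -0.002 0;0 0 0 0 0 0 0;0 0 0 0 0 0 0"

```text
t: 16.68
tcp_pos: [0.4733, 0.2628, 0.0141]
tcp_rot: [-3.08, -0.616, -0.002]
contact_force: [1.0, 0.3, -2.3]
finger_gap: 0.0131
gripper_force: 58.9
```

Request:
carry_out --steps "0 0 0 0 0 -0.003 0;0 0 0 0 0 0 0"

```text
t: 16.92
tcp_pos: [0.4728, 0.2626, 0.01]
tcp_rot: [3.081, 0.616, -0.0]
contact_force: [-0.3, 0.3, -2.4]
finger_gap: 0.0129
gripper_force: 58.9
```

Request:
carry_out --steps "0 0 0 0 0 -0.001 0;0 0 0 0 0 0 0"

```text
t: 17.18
tcp_pos: [0.4729, 0.2627, 0.0093]
tcp_rot: [-3.081, -0.616, -0.0]
contact_force: [-0.7, -1.3, 0.8]
finger_gap: 0.0135
gripper_force: 59.5
```

Request:
carry_out --steps "0 0 0 0 0 -0.001 0;0 0 0 0 0 0 0"

```text
t: 17.42
tcp_pos: [0.473, 0.2627, 0.0093]
tcp_rot: [-3.081, -0.616, -0.0]
contact_force: [-7.8, -4.3, 15.2]
finger_gap: 0.0133
gripper_force: 61.9
```

Resting on the mat: I ease off a little, release, and retreat straight up.

Request:
carry_out --steps "0 0 0 0 0 0.001 0;0 0 0 0 0 0 30;0 0 0 0 0 0 60;0 0 0 0 0 0 100;0 0 0 0 0 0 100"

```text
t: 18.05
tcp_pos: [0.4729, 0.2626, 0.0091]
tcp_rot: [-3.081, -0.616, -0.0]
contact_force: [-0.4, 0.3, -0.2]
finger_gap: 0.078
gripper_force: 0.0
```

Request:
carry_out --steps "0 0 0 0 0 0 100;0 0 0 0 0 0 100;0 0 0 0 0 0 100;0 0 0 0 0 0.02 100;0 0 0 0 0 0.03 100"

```text
t: 18.68
tcp_pos: [0.4724, 0.2624, 0.0591]
tcp_rot: [3.08, 0.616, -0.003]
contact_force: [0.2, 0.2, 0.3]
finger_gap: 0.0856
gripper_force: 0.0
```

Request:
carry_out --steps "0 0 0 0 0 0.05 100;0 0 0 -0.03 -0.03 0.05 100;0 0 0 -0.02 -0.05 0 100;0 0 0 -0.02 -0.05 0 100;0 0 0 -0.02 -0.05 0 100"

```text
t: 19.3
tcp_pos: [0.3834, 0.0828, 0.1569]
tcp_rot: [3.08, 0.617, 0.001]
contact_force: [0.7, -1.4, -0.4]
finger_gap: 0.0856
gripper_force: 0.0
```

Run:
```python
from h import *
im=env.capture("scene")[:,:,::-1]; im2=env.capture("top")[:,:,::-1]
a=cv2.resize(im[215:335,340:480],(400,343)); b=cv2.resize(im[200:330,130:290],(400,343),interpolation=cv2.INTER_CUBIC)
c=cv2.resize(im2[140:280,180:440],(446,240)); c=cv2.copyMakeBorder(c,0,0,0,354,0)
cv2.imwrite("pics/end.png",np.vstack([np.hstack([a,b]),c])); s=env.read_state(); print(s['tcp_pos'],s['joint_vel'].round(3),s['contact_force'])
```

```text
[0.38286056 0.08124002 0.1569086 ] [ 0.073  0.05  -0.074  0.014 -0.002  0.086] [ 0.42005581 -0.34079103  0.81924331]
```

View pics/end.png

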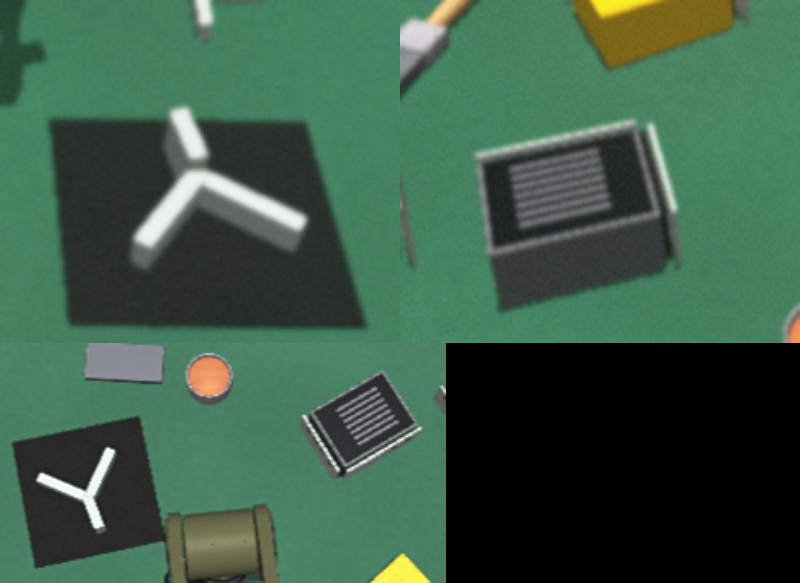

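The square lies flat in the middle of the mat, at (88,495) in the lower panel. Both panels are seated on the case and the bystanders are unmoved. Handing in.

```bash
python3 -c "
from rig import env
print(env.sign_off())"
```

```text
the job is handed in; nothing more can be done
None
```

The job is handed in: both panels felt fully home, with an estimated 9–15 N on each for over 2 s (wrist force, friction allowed for), and the square is back flat and released mid-mat; the hand-in returned no verdict.

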